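# Make up two test kits for the viscometer

## Robot

A 7-joint arm with a two-finger parallel gripper is mounted at the origin on a cart in front of the work surface, level with it; the furniture and walls round the work are solid. World frame = base frame: x ahead of the robot, y to its left, z up, the work surface at z = 0. Lengths are in m, angles in degrees, forces in N, time in s.
With the tool pointing down it reaches from about 0.425 to 0.875 m from the base axis. Payload 4.7 kg.
Tool frame: the origin (TCP) lies at the centre of the arm's flange, where the gripper is bolted on; the fingertips stand 182 mm ahead of it and the grasp point (between the pads) lies 164 mm ahead of it; z points along the fingers, y is the line along which they close (so a half turn about z gives the same grasp; the last joint's range is limited). The gripper opens to 87 mm and grips with 3 to 60 N. Pads are 19 mm wide; open, the fingers measure 117 mm over their backs; the gripper's body (75 mm by 190 mm) begins 51 mm behind the grasp point.
Start: joints at [73.172, 18.392, -4.016, 83.108, 1.295, 78.541, -3.26], TCP at [0.197, -0.619, 0.405] pointing down, gripper open.
Joint ranges: [-163.93, 163.93], [-17.29, 119.83], [-79.2, 71.16], [3.27, 140.29], [-89.18, 269.18], [5.43, 117.66], [-154.24, 154.24]. Speed limits (degrees/s): [147.25, 147.25, 180, 180, 180, 180, 180].

## Interface

Orientations are given as [roll, pitch, yaw] about the fixed x, y, z axes, in that order (R = Rz(yaw) Ry(pitch) Rx(roll)).
In Python, from cell import env gives the robot as it stands. The module is installed in compiled form; this text tells all that it offers.
- The arm moves only by the tool step_arm, never from a script. Its argument "steps" is one flat list of numbers, 5 for each row, row after row: the opening, from 0 (shut) to 1 (fully open), then the shift along the tool's x, y, z in mm, then the turn about the tool's z in degrees. In form: [grip, dx, dy, dz, roll, grip, dx, dy, dz, roll, ...]. A call has 1 to 12 rows; each row shifts and turns the commanded pose from where the row before left it, along the tool's axes as they then stand; what a row does not reach is not made up. A row lasts 1/8 s, in which the tool goes at most 62.5 mm and 10.7 degrees, less where a joint would pass 70% of its speed; a pose out of reach is approached as far as the arm can. A call with a gripper value outside its range is refused whole. The fingers move at their own pace and stop on an object; "grip_force" is the grip in N (left out, the last holds). Time passes only in rows, so rows that do not move let the fingers close. It gives the time, the measured TCP pose, the force, the opening and the grip force at its end, in the units of the state.
- env.get_obs(): the state, without advancing time (a new reading comes with each control period).
- env.read_camera(name): name is "scene" or "top" or "wrist"; returns a dict with "image" (480x640x3 uint8, red, green, blue), "camera_matrix" (3x3 intrinsics, pixels), "R" (3x3) and "t" (3): a world point X has camera coordinates R X + t. Camera axes: x right, y down, z forward; pixel columns grow to the right and rows downward; lengths in m; the calibration is good to about 2 mm. A picture is of the moment at which its call begins. There is no depth.
- env.sign_off(): hands the job in; it is judged then, once.
The state is a dict: "time_s": time; "qpos": joint angles; "joint_velocities": joint speeds; "effort": joint torques, N m; "tool_pos": TCP position; "tool_rot": TCP orientation; "force": force on the tool from outside, world axes, zero at the start; "wrist_torque": the same for the moment, N m; "grip_width": finger opening in m; "grasp_force": force on a finger pad.
Only numpy, scipy, OpenCV 4.12 (cv2) and the standard library are available. Lean on these libraries where they do the work, as an engineer would, in place of code of your own. Each camera call takes 0.05 s, during which the arm holds its last target. There are 200 camera calls.

## Task

Make up two test kits. In the carrier with the black tube put the sample jar, in its square pocket, and the mixing rod, which you pull forward out of its sprung clip (not lifted up through it) and stand in the tube; in the plain two-pocket carrier put the dropper bottle and the glass beaker, one to a pocket. Leave everything standing upright and released.

Things in the scene. Friction and masses are not known exactly. Their poses are not given: they have to be found in the camera images.
- dropper_bottle: Small amber dropper bottle: straight round body 33 mm across up to 62 mm height, narrowing to a black dropper top, 102 mm tall in all. The origin is the centre of its underside; z is its upright axis. Loose, standing upright on the worktop at first, in any of three places near the carriers (the vessels in the far left corner are fixtures of the room).
- sample_jar: Squat round sample jar, brown body with a white screw lid (fixed shut), 53 mm across, 70 mm tall. The origin is the centre of its underside; z is its upright axis. Loose, standing upright on the worktop at first, in any of three places near the carriers (the vessels in the far left corner are fixtures of the room).
- beaker: Small clear glass beaker with pale contents, 57 mm across, 71 mm tall. The origin is the centre of its underside; z is its upright axis. Loose, standing upright on the worktop at first, in any of three places near the carriers (the vessels in the far left corner are fixtures of the room).
- mixing_rod: Round steel rod, 14 mm diameter, 167 mm long, with a dark collar (22 mm across) from 66 to 72 mm above its foot and a dark grip band from 118 to 148 mm. The origin is the centre of its foot; z runs up the rod. Loose; at the start it stands upright in the holder's clip, foot on the holder's base (8 mm above the worktop).
- rod_holder: Fixed holder: base 66 x 60 x 8 mm, upright plate behind the rod to 110 mm. Origin: centre of the underside; -x is its open front. Rod axis at x = -8 mm, y = 0. A sprung C clip 84 to 102 mm up holds the rod; it opens to -x: about 8 N snaps the rod out, clear after 30 mm. The collar below the clip blocks lifting. Free for 50 mm in front; grip the rod above 112 mm.
- tube_carrier: Fixed grey carrier, 84 (x) by 134 mm (y): one square pocket and, at the +y end, a black upright tube. Origin: centre of the underside, z up. Pocket centre x = 0, y = -25 mm, 72 x 72 mm inside, floor at 4 mm, rims 6 mm thick, top at 18 mm. Tube axis x = 0, y = +42 mm: 22 mm inside, flared to 34 mm at its mouth 62 mm above the worktop; floor at 4 mm.
- plain_carrier: Fixed grey carrier, 84 (x) by 162 mm (y): two square pockets, no tube. Origin: centre of the underside, z up. Pocket centres x = 0, y = -39 and +39 mm, 72 x 72 mm inside, floor at 4 mm, rims 6 mm thick, top at 18 mm. A tall fixed viscometer stands mid-table (x over 0.51, y -0.13 to 0.01, 0.46 m high), its black foot reaching to y = 0.125: keep clear.
Not all that is in view belongs to the job. Leave any blue or green look-alike of the dropper_bottle alone.

How it is judged:
By the outcome, as a careful person would: the job done as asked, in the order asked, and still so for the second after the job is handed in, with the robot touching nothing.
It also fails if it takes over 90 s, if anything falls off the work surface, if the arm or the gripper's body presses on something with over 40 N, if the wrist force passes 120 N, or if a joint passes its speed limit or range.

## Working session

There is one attempt and no reset: what is moved stays moved. The work goes in short steps, Python scripts to look and compute and a tool call to move; the robot and the scene stay as the last step left them, time stands still between calls to the robot, and variables do not carry over. Pictures are saved under pics/ and viewed, at most 14 in all, crops included, and the job is handed in when it is done.

Besides the shell and the picture viewer there is one more tool, called after "Request:" as name(argument=value, ...) on one line, values as JSON. step_arm: Moves the arm, as the interface text tells. Its arguments: {"type":"object","properties":{"steps":{"type":"array","items":{"type":"number"}},"grip_force":{"type":"number"}},"required":["steps"]}

```bash
mkdir -p pics
python3 - <<'E'
from cell import env
import cv2
o=env.get_obs(); print({k:o[k] for k in("time_s","tool_pos","tool_rot","grip_width","force")})
for n in("scene","top"):
    c=env.read_camera(n); cv2.imwrite(f"pics/{n}0.png",c["image"][:,:,::-1]); print(n,c["camera_matrix"],c["R"],c["t"])
E
```

```text
{'time_s': 0.0, 'tool_pos': array([ 0.19683451, -0.61925616,  0.4036474 ]), 'tool_rot': array([-1.79888070e+02,  5.26929659e-03,  1.76381716e+01]), 'grip_width': 0.0870934835424054, 'force': array([-0.29568906,  0.94631579, -0.26045285])}
scene [[443.79022065   0.         311.33842351]
 [  0.         443.79022065 243.22787571]
 [  0.           0.           1.        ]] [[ 0.79290879 -0.60907395 -0.01801605]
 [-0.43176893 -0.5407341  -0.72192951]
 [ 0.42996657  0.58020303 -0.69173203]] [-0.1614199   0.51900556  0.39091127]
top [[614.48461948   0.         320.19363676]
 [  0.         614.48461948 238.22840911]
 [  0.           0.           1.        ]] [[-0.01629713 -0.99976512 -0.0142865 ]
 [-0.9864865   0.01840714 -0.16280527]
 [ 0.16303001  0.01144018 -0.98655478]] [0.44040269 0.53475618 1.25226143]
```

View pics/scene0.png

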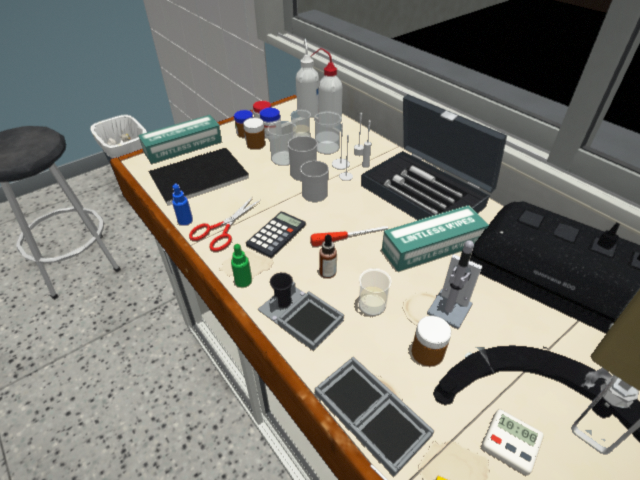

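View pics/top0.png

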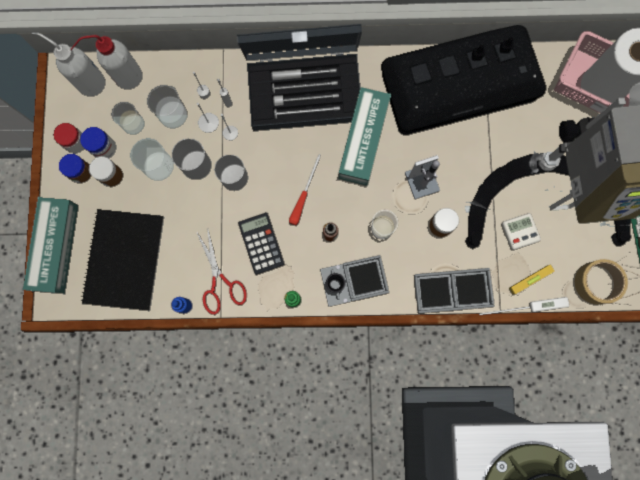

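The scene view shows the dropper at (328,258), beaker at (374,293), jar at (431,340) and rod with holder at (458,285). In the top view these are at (330,232), (381,226), (445,221) and (423,178). The tube carrier is at (354,280) and the plain carrier at (454,290). I'll zoom in for pixel accuracy.

```bash
cat > h.py <<'E'
import numpy as np, cv2
from cell import env
def ray(c,uv,z):
    "world point at height z on the ray through pixel uv"
    d=c["R"].T@np.linalg.inv(c["camera_matrix"])@[uv[0],uv[1],1]; o=-c["R"].T@c["t"]
    return o+d*(z-o[2])/d[2]
def proj(c,X):
    p=c["camera_matrix"]@(c["R"]@np.asarray(X)+c["t"]); return p[:2]/p[2]
def tri(c1,u1,c2,u2):
    P=[c["camera_matrix"]@np.c_[c["R"],c["t"]] for c in(c1,c2)]
    X=cv2.triangulatePoints(P[0],P[1],np.float64(u1),np.float64(u2)).ravel(); return X[:3]/X[3]
E
python3 - <<'E'
from h import *
a=cv2.imread("pics/top0.png")[150:325,310:510]; b=cv2.imread("pics/scene0.png")[220:480,250:490]
cv2.imwrite("pics/topz.png",cv2.resize(a,None,fx=3.4,fy=3.4,interpolation=cv2.INTER_CUBIC)); cv2.imwrite("pics/scz.png",cv2.resize(b,None,fx=2.3,fy=2.3,interpolation=cv2.INTER_CUBIC))
im=cv2.imread("pics/top0.png")
# dark pocket floors: min-area rects
g=cv2.cvtColor(im,cv2.COLOR_BGR2GRAY); m=np.uint8(g<70)*255; m[:, :310]=0; m[:,510:]=0; m[:250]=0; m[318:]=0
for k in cv2.findContours(m,cv2.RETR_EXTERNAL,cv2.CHAIN_APPROX_NONE)[0]:
    if cv2.contourArea(k)>150: print(cv2.minAreaRect(k))
E
```

```text
((434.7724609375, 291.76898193359375), (28.069374084472656, 28.484600067138672), 85.2363510131836)
((470.73760986328125, 288.876220703125), (28.35856056213379, 28.557567596435547), 84.2894058227539)
((334.0000305175781, 284.0000305175781), (18.384775161743164, 21.21320343017578), 45.0)
((365.1572570800781, 277.8482971191406), (27.957534790039062, 28.25734519958496), 77.00537872314453)
```

View pics/topz.png

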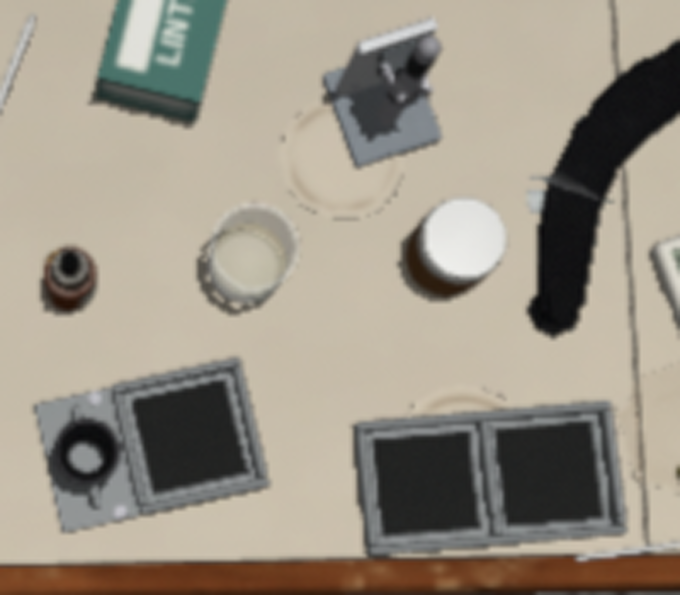

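View pics/scz.png

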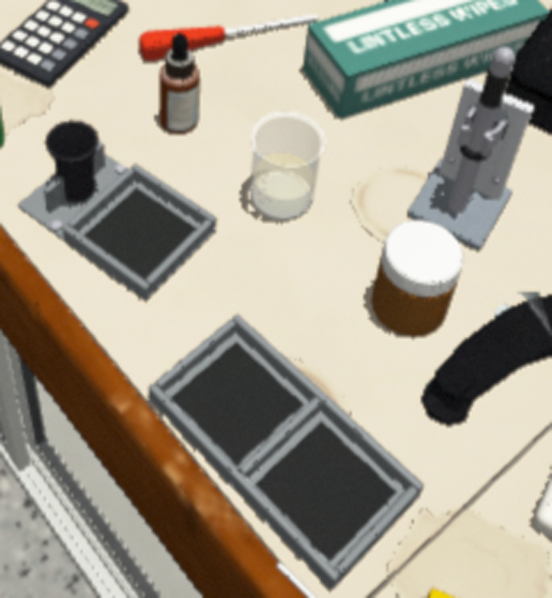

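The crops give these pixels.
- **Top crop:** jar lid (464,238), beaker rim (252,248), dropper tip (70,262), rod top (427,50) and tube mouth (85,455). The holder base front corners are (358,167) and (441,139).
- **Scene crop:** rod top (502,60), dropper tip (180,42), lid centre (423,252), beaker rim (288,140) and tube mouth (73,137).

Run:
```python
from h import *
np.set_printoptions(precision=4,suppress=True)
t=env.read_camera("top"); s=env.read_camera("scene")
T=lambda x,y:((x+.5)/3.4-.5+310,(y+.5)/3.4-.5+150)
S=lambda x,y:((x+.5)/2.3-.5+250,(y+.5)/2.3-.5+220)
for n,a,b,z in(("jar",(464,238),(423,252),.07),("beaker",(252,248),(288,140),.071),("dropper",(70,262),(180,42),.1),("rod",(427,49),(502,58),.175),("tube",(85,455),(73,136),.062)):
    print(n,"top@z",ray(t,T(*a),z),"tri",tri(t,T(*a),s,S(*b)))
for n,p in(("hold FL",(358,167)),("hold FR",(441,139)),("hold BL",(323,80))): print(n,ray(t,T(*p),.008))
for n,p in(("P+",(434.77,291.77)),("P-",(470.74,288.88)),("T",(365.16,277.85))): print(n,ray(t,p,.004))
for n,p in(("pl",(357,424)),("pl",(610,403)),("pl",(624,533)),("pl",(370,555)),("tc",(238,358)),("tc",(268,485))): print(n,ray(t,T(*p),.018))
for n,p in(("tc",(35,404)),("tc",(65,530))): print(n,ray(t,T(*p),.004))
```

```text
jar top@z [0.5729 0.1681 0.07  ] tri [0.5736 0.1673 0.0655]
beaker top@z [0.5689 0.2979 0.071 ] tri [0.5702 0.2972 0.0661]
dropper top@z [0.557  0.4096 0.1   ] tri [0.5585 0.4096 0.0913]
rod top@z [0.6626 0.2044 0.175 ] tri [0.6654 0.2026 0.1656]
tube top@z [0.4447 0.4025 0.062 ] tri [0.4456 0.402  0.0649]
hold FL [0.6328 0.2219 0.008 ]
hold FR [0.6503 0.1675 0.008 ]
hold BL [0.6912 0.2422 0.008 ]
P+ [0.4283 0.1872 0.004 ]
P- [0.4332 0.1099 0.004 ]
T [0.4609 0.3358 0.004 ]
pl [0.4652 0.2308 0.018 ]
pl [0.4756 0.0716 0.018 ]
pl [0.3942 0.0679 0.018 ]
pl [0.3833 0.2261 0.018 ]
tc [0.5084 0.3041 0.018 ]
tc [0.4279 0.288  0.018 ]
tc [0.483  0.4331 0.004 ]
tc [0.4028 0.4155 0.004 ]
```

Measured sizes and spacings agree with the data given:

| Item | World x, y (m) | Check |
|---|---|---|
| Jar | 0.573, 0.168 | - |
| Beaker | 0.569, 0.298 | - |
| Dropper | 0.558, 0.410 | - |
| Rod | 0.665, 0.203 | holder yaw about 18° |
| Tube | 0.445, 0.402 | tube carrier yaw about 13° |
| Tube-carrier pocket | 0.461, 0.336 | 68 mm from the tube (67 given) |
| Plain-carrier pockets | 0.4285, 0.1875 and 0.4325, 0.110 | yaw 3.6°, 77.5 mm apart (78 given) |

I'll move now, passing inside the viscometer with the gripper's narrow side towards it.

Request:
step_arm(steps=[1, 0, 0, 0, 8.8, 1, 0, 0, 0, 8.8, 1, 20, -40, 0, 0, 1, 20, -40, 0, 0, 1, 20, -40, 0, 0, 1, 20, -40, 0, 0, 1, 20, -40, 0, 0, 1, 20, -40, 0, 0, 1, 20, -40, 0, 0, 1, 20, -40, 0, 0], grip_force=25)

```text
time_s: 1.45
tool_pos: [0.3571, -0.2979, 0.4047]
tool_rot: [180.0, -0.0, 0.0]
force: [0.1, 0.4, -1.1]
grip_width: 0.0871
grasp_force: 0.0
```

Request:
step_arm(steps=[1, 15, -40, 0, 0, 1, 15, -40, 0, 0, 1, 15, -40, 0, 0, 1, 15, -40, 0, 0, 1, 13, -40, 0, 0, 1, 0, -40, 0, 0, 1, 0, -40, 0, 0, 1, 0, -40, 0, 0, 1, 0, -40, 0, 0, 1, 0, -40, 0, 0, 1, 0, -40, 0, 0, 1, 0, 0, 0, 0])

```text
time_s: 2.95
tool_pos: [0.4287, 0.144, 0.4049]
tool_rot: [-180.0, -0.0, 0.4]
force: [-0.5, -0.0, 0.1]
grip_width: 0.0872
grasp_force: 0.0
```

Request:
step_arm(steps=[1, 50, -30, 0, 0, 1, 0, 0, 0, -10.2, 1, 0, 0, 0, -10.2, 1, 0, 0, 0, -10.2, 1, 0, 0, 0, -10.2, 1, 0, 0, 0, -10.2, 1, 0, 0, 0, -10.2, 1, 0, 0, 0, -10.2, 1, 0, 0, 0, -10.2, 1, 0, 0, 0, -10.2, 1, 0, 0, 0, -10.2, 1, 0, 0, 0, 0])

```text
time_s: 4.45
tool_pos: [0.4796, 0.1696, 0.4044]
tool_rot: [-180.0, 0.0, 101.8]
force: [0.2, -0.2, -0.9]
grip_width: 0.0868
grasp_force: 0.0
```

```bash
cat >> h.py <<'E'
def go(x,y,gz=None,yaw=None):
    "tool-frame shift (mm) and turn from now to grasp point x,y,gz"
    o=env.get_obs(); p=o["tool_pos"]; a=np.radians(o["tool_rot"][2])
    d=np.array([x,y])-p[:2]; c,s=np.cos(a),np.sin(a)
    r=[c*d[0]+s*d[1], s*d[0]-c*d[1], p[2]-(gz+.164) if gz is not None else 0]
    print("go",np.round(1000*np.array(r),1),"turn",None if yaw is None else round(o["tool_rot"][2]-yaw,1),"now",np.round(p,4),np.round(o["tool_rot"],1),"j",np.round(o["qpos"],0))
def shot(n,f):
    c=env.read_camera(n); cv2.imwrite(f,c["image"][:,:,::-1]); return c
E
python3 - <<'E'
from h import *
c=shot("wrist","pics/w1.png")
for n,X in(("jar",(.573,.168,.07)),("beaker",(.569,.298,.071)),("rod",(.665,.203,.175)),("tube",(.445,.402,.062)),("T",(.461,.336,.004)),("P+",(.4285,.1875,.004))): print(n,proj(c,X).round())
go(.573,.168,.055,102.5)
E
```

```text
jar [427. 247.]
beaker [468.  96.]
rod [631. 275.]
tube [346. -89.]
T [344.  35.]
P+ [283. 184.]
go [-20.8  91.1 185.5] turn -0.7 now [0.4796 0.1698 0.4045] [-180.     0.   101.8] j [ 37.   6. -62. 101.   5.  76. -15.]
```

View pics/w1.png

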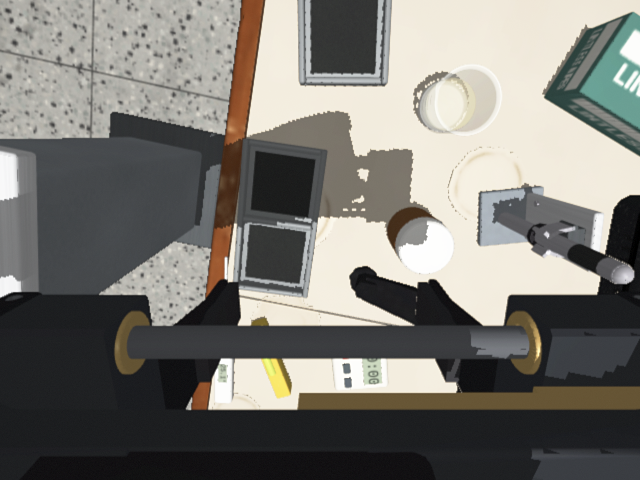

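The wrist view shows the jar lid at (424,245) against (427,247) predicted, and the beaker at (470,99) against (468,96). Those positions hold. The rod top is at (619,271) against (631,275), so I'll refine it up close. Next I'll go down on the jar.

Request:
step_arm(steps=[1, -7, 30, 0, 0, 1, -7, 30, 0, 0, 1, -7, 30, 0, 0, 1, 0, 0, 40, 0, 1, 0, 0, 40, 0, 1, 0, 0, 40, 0, 1, 0, 0, 40, 0, 1, 0, 0, 25, 0, 0, 0, 0, 0, 0, 0, 0, 0, 0, 0, 0, 0, 0, 0, 0, 0, 0, 0, 0, 0])

```text
time_s: 6.0
tool_pos: [0.5723, 0.169, 0.2207]
tool_rot: [179.9, 0.0, 102.0]
force: [-0.6, 0.4, 0.5]
grip_width: 0.0551
grasp_force: 0.0
```

Request:
step_arm(steps=[0, 0, 0, 0, 0, 0, 0, 0, 0, 0, 0, 0, 0, -30, 0, 0, 0, 0, -35, 0, 0, 0, 0, -35, 0, 0, 0, 0, 0, 0])

```text
time_s: 6.75
tool_pos: [0.5725, 0.1697, 0.3223]
tool_rot: [179.7, -0.0, 102.0]
force: [0.3, 0.7, -1.2]
grip_width: 0.0511
grasp_force: 25.0
```

Run:
```python
from h import *
go(.461,.336,.059,103)
c=env.read_camera("wrist"); cv2.imwrite("pics/w2.png",c["image"][:,:,::-1])
print("rod pred",proj(c,(.665,.203,.175)),"alt",proj(c,(.657,.203,.175)))
```

```text
go [185.9 -74.4  99.3] turn -1.0 now [0.5725 0.1697 0.3223] [179.7  -0.  102. ] j [ 27.  25. -57.  96.  22.  71. -23.]
rod pred [575.2232057  308.67741516] alt [555.92594679 304.83022408]
```

View pics/w2.png

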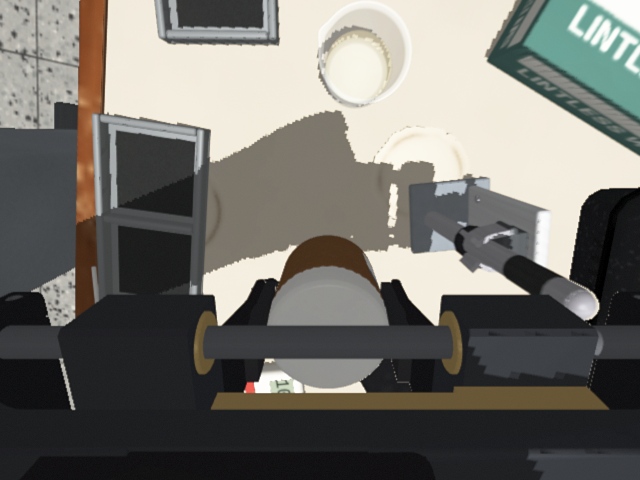

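The jar is held, 51 mm between the fingers. The rod top is at (575,302) against (575,309) predicted, so the rod position is good. The beaker rim is at about (365,52). Next, the jar goes to its pocket.

Request:
step_arm(steps=[0, 37, -15, 0, 0, 0, 37, -15, 0, 0, 0, 37, -15, 0, 0, 0, 37, -15, 0, 0, 0, 38, -14, 0, -1, 0, 0, 0, 0, 0])

```text
time_s: 7.55
tool_pos: [0.4572, 0.3384, 0.3184]
tool_rot: [-179.8, -0.1, 103.5]
force: [-0.0, 0.3, -1.6]
grip_width: 0.051
grasp_force: 25.0
```

Run:
```python
from h import *
go(.461,.336,.059,103)
c=shot("wrist","pics/w3.png")
print("tube pred",proj(c,(.445,.402,.062)))
for q in((36,36),(36,-36),(-36,-36),(-36,36)):
    a=np.radians(12.8); X=(.461+np.cos(a)*q[0]/1e3-np.sin(a)*q[1]/1e3,.336+np.sin(a)*q[0]/1e3+np.cos(a)*q[1]/1e3,.018); print(proj(c,X).round())
```

```text
go [-3.2  3.1 95.4] turn 0.5 now [0.4572 0.3384 0.3184] [-1.798e+02 -1.000e-01  1.035e+02] j [ 11.  23. -61. 100.  21.  70. -42.]
tube pred [332.59189588 156.882263  ]
[379. 196.]
[374. 282.]
[288. 281.]
[286. 195.]
```

View pics/w3.png

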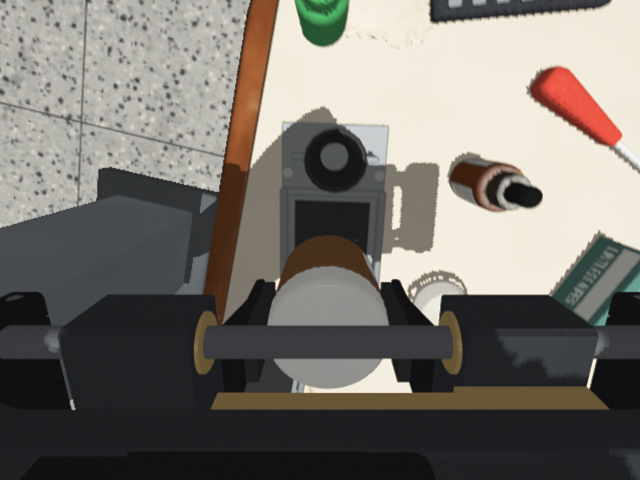

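The tube mouth is at (335,160) against (333,157) predicted, and the pocket is where expected. I'll lower the jar and release it.

Request:
step_arm(steps=[0, -3, 3, 30, 0, 0, 0, 0, 30, 0, 0, 0, 0, 20, 0, 0, 0, 0, 13, 0, 0, 0, 0, 0, 0, 1, 0, 0, 0, 0, 1, 0, 0, 0, 0, 1, 0, 0, 0, 0, 1, 0, 0, -40, 0, 1, 0, 0, -50, 0, 1, 0, 0, -50, 0, 1, 0, 0, 0, 0])

```text
time_s: 9.1
tool_pos: [0.4648, 0.3346, 0.3711]
tool_rot: [179.6, -0.1, 103.0]
force: [0.0, -0.2, -0.7]
grip_width: 0.0872
grasp_force: 0.0
```

Run:
```python
from h import *
go(.664,.204,.26,108.3)
```

```text
go [-172.2  164.6  -52.9] turn -5.3 now [0.4648 0.3346 0.3711] [ 1.796e+02 -1.000e-01  1.030e+02] j [ 14.  20. -63.  96.  19.  75. -39.]
```

Request:
step_arm(steps=[1, -20, 15, -53, 0, 1, -38, 37, 0, 0, 1, -38, 37, 0, 0, 1, -38, 37, 0, 0, 1, -38, 38, 0, 0, 1, 0, 0, 0, -5.3, 1, 0, 0, 0, 0])

```text
time_s: 9.98
tool_pos: [0.663, 0.2023, 0.4182]
tool_rot: [-179.9, -0.1, 108.3]
force: [0.4, 0.2, 0.9]
grip_width: 0.0871
grasp_force: 0.0
```

Run:
```python
from h import *
go(.664,.204,.145,108.3)
c=shot("wrist","pics/w4.png"); print(proj(c,(.664,.204,.175)))
shot("top","pics/t4.png")
```

```text
go [  1.3   1.5 109.2] turn -0.0 now [0.663  0.2023 0.4182] [-1.799e+02 -1.000e-01  1.083e+02] j [ 17.  34. -56.  73.  27.  87. -18.]
[329.98870435 257.71045981]
```

View pics/w4.png

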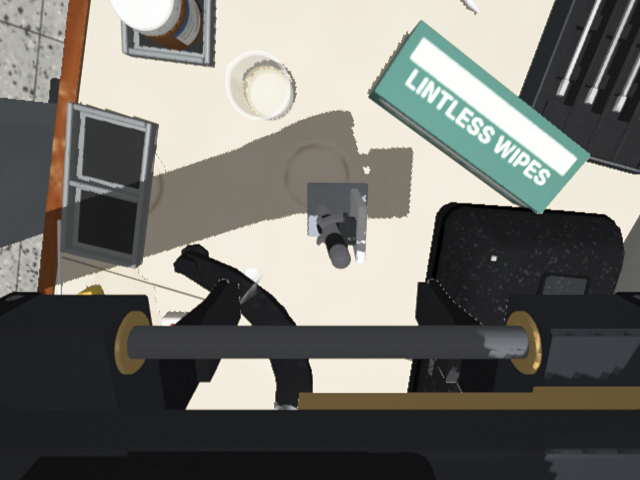

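The rod top is at (341,259) against (330,258) predicted, and the holder base is square to the image. I'll correct the rod position from this ray.

Run:
```python
from h import *
c=env.read_camera("wrist"); X=ray(c,(341,258),.173); print(X); go(X[0],X[1],.146,108.3)
```

```text
[0.67078488 0.20620508 0.173     ]
go [ -0.3   9.1 109.6] turn 0.1 now [0.662  0.2036 0.4196] [-180.     0.   108.4] j [ 17.  33. -56.  73.  27.  87. -18.]
```

Request:
step_arm(steps=[1, 0, 7, 20, 0, 1, 0, 0, 30, 0, 1, 0, 0, 30, 0, 1, 0, 0, 29, 0, 1, 0, 0, 0, 0, 0, 0, 0, 0, 0, 0, 0, 0, 0, 0, 0, 0, 0, 0, 0, 0, 0, 0, 0, 0, 0, 0, 0, 0, 0, 0, 0, 0, 0, 0, 0, 0, 0, 0, 0], grip_force=40)

```text
time_s: 11.62
tool_pos: [0.6695, 0.2048, 0.3107]
tool_rot: [-180.0, 0.0, 108.3]
force: [-0.4, -0.1, 0.1]
grip_width: 0.0251
grasp_force: 0.0
```

Request:
step_arm(steps=[0, 0, 0, 0, 0, 0, 0, 0, 0, 0, 0, 0, 0, 0, 0, 0, 0, 0, 0, 0])

```text
time_s: 12.12
tool_pos: [0.6677, 0.2046, 0.3105]
tool_rot: [-179.6, 0.0, 108.4]
force: [-7.5, -2.0, 4.6]
grip_width: 0.0133
grasp_force: 39.5
```

Request:
step_arm(steps=[0, 0, -5, 0, 0, 0, 0, -7, 0, 0, 0, 0, -8, 0, 0, 0, 0, -8, 0, 0, 0, 0, -8, 0, 0, 0, 0, -8, 0, 0, 0, 0, 0, 0, 0, 0, 0, 0, 0, 0])

```text
time_s: 13.12
tool_pos: [0.6278, 0.1908, 0.3107]
tool_rot: [180.0, 0.0, 108.3]
force: [-0.2, 1.1, -0.7]
grip_width: 0.013
grasp_force: 39.9
```

Run:
```python
from h import *
go(.445,.402,.236,108.3)
a=shot("scene","a.png")["image"][220:340,340:540,::-1]; cv2.imwrite("pics/s5.png",cv2.resize(a,None,fx=3,fy=3))
```

```text
go [ 258.  -107.1  -89.3] turn 0.0 now [0.6278 0.1908 0.3107] [180.    0.  108.3] j [ 21.  33. -56.  87.  28.  74. -20.]
```

View pics/s5.png

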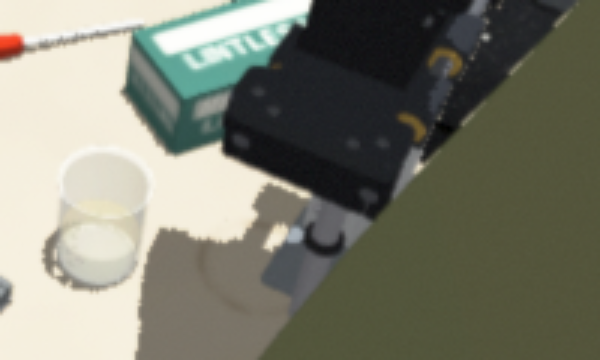

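The rod is out of the clip, with its collar at about (325,240) in the crop. I'll lift it and carry it to the tube.

Request:
step_arm(steps=[0, 0, 0, -30, 0, 0, 0, 0, -35, 0, 0, 0, 0, -30, 0, 0, 37, -15, 0, 0, 0, 37, -15, 0, 0, 0, 37, -15, 0, 0, 0, 37, -15, 0, 0, 0, 37, -16, 0, 0, 0, 37, -16, 0, 0, 0, 36, -15, 0, 0, 0, 0, 0, 0, 0])

```text
time_s: 14.55
tool_pos: [0.4413, 0.4056, 0.4064]
tool_rot: [180.0, -0.1, 108.8]
force: [0.4, -0.2, -1.3]
grip_width: 0.0134
grasp_force: 39.9
```

Run:
```python
from h import *
go(.445,.402,.236,108.3)
c=shot("wrist","pics/w6.png"); shot("top","pics/t6.png"); shot("scene","pics/s6.png")
print(proj(c,(.445,.402,.062)))
```

```text
go [-4.6  2.4  6.4] turn 0.5 now [0.4413 0.4056 0.4064] [ 1.800e+02 -1.000e-01  1.088e+02] j [  5.  23. -64.  89.  21.  81. -42.]
[329.7432061  228.24265989]
```

View pics/w6.png

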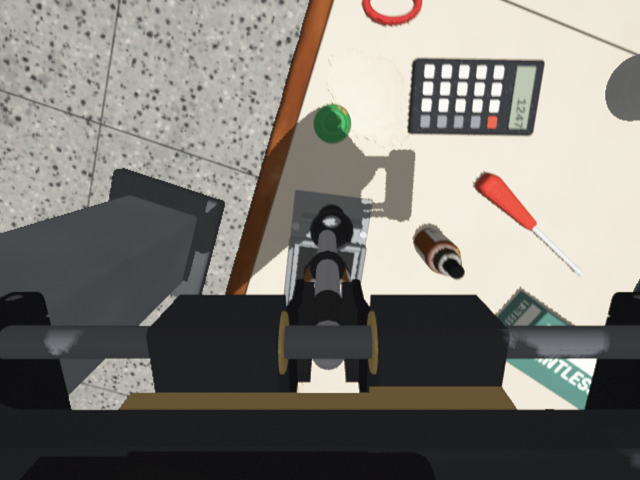

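The tube mouth is at (331,227) against (330,228) predicted, and the rod hangs at column 328 with its collar at (328,264). I'll check the rod's lean numerically.

Run:
```python
from h import *
o=env.get_obs(); p=o["tool_pos"]; c=env.read_camera("wrist"); f=p[2]-.3107+.008; print(p,f)
for n,h in(("foot",0),("collar",.069),("band lo",.118),("top",.167)): print(n,proj(c,(p[0],p[1],f+h)))
print(ray(c,(331,227),.062)); im=c["image"][195:300,270:390]
cv2.imwrite("pics/w6z.png",cv2.resize(im[:,:,::-1],None,fx=5,fy=5,interpolation=cv2.INTER_CUBIC))
```

```text
[0.44576812 0.40169901 0.40555792] 0.10285791610787781
foot [327.00749365 234.45053964]
collar [326.85476541 263.94170303]
band lo [326.67791105 298.09151674]
top [326.37557462 356.47137786]
[0.45054039 0.39881193 0.062     ]
```

View pics/w6z.png

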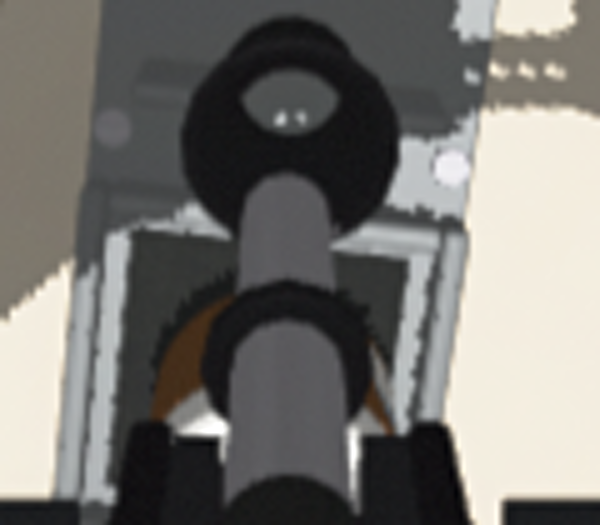

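In the zoom the mouth ring centre is at about (291,135), which is image (328,222), and the rod foot is at about (327,237) against (327,234.5) predicted. The rod is plumb.

Run:
```python
from h import *
c=env.read_camera("wrist"); print(proj(c,(.445,.402,.062)))
X=ray(c,(328.2,222),.062); print(X); go(X[0],X[1],.145)
im=cv2.cvtColor(c["image"],cv2.COLOR_RGB2GRAY)[195:245,290:365]; m=np.uint8(im<45)*255
k=max(cv2.findContours(m,cv2.RETR_EXTERNAL,cv2.CHAIN_APPROX_NONE)[0],key=cv2.contourArea); print(cv2.boundingRect(k),cv2.minEnclosingCircle(k))
```

```text
[326.17268036 221.47794904]
[0.4469231  0.40211417 0.062     ]
go [ 0.7  0.9 96.5] turn None now [0.4463 0.4012 0.4055] [-180.     0.   108.2] j [  5.  24. -63.  89.  21.  81. -42.]
(16, 3, 43, 44) ((37.26339340209961, 25.5625), 22.869918823242188)
```

Request:
step_arm(steps=[0, 0, 0, 20, 0, 0, 0, 0, 20, 0, 0, 0, 0, 15, 0, 0, 0, 0, 10, 0, 0, 0, 0, 10, 0, 0, 0, 0, 0, 0])

```text
time_s: 15.55
tool_pos: [0.4449, 0.4021, 0.33]
tool_rot: [-179.9, 0.0, 108.3]
force: [0.7, -0.2, -1.6]
grip_width: 0.0132
grasp_force: 39.9
```

Request:
step_arm(steps=[0, 0, 0, 8, 0, 0, 0, 0, 8, 0, 0, 0, 0, 5, 0, 0, 0, 0, 0, 0])

```text
time_s: 16.05
tool_pos: [0.4449, 0.402, 0.3092]
tool_rot: [-180.0, 0.0, 108.3]
force: [0.9, 0.3, -1.0]
grip_width: 0.013
grasp_force: 39.9
```

Request:
step_arm(steps=[0, 0, 0, 2, 0, 1, 0, 0, 0, 0, 1, 0, 0, 0, 0, 1, 0, 0, 0, 0, 1, 0, 0, 0, 0, 1, 0, 0, -40, 0, 1, 0, 0, -50, 0, 1, 0, 0, -50, 0, 1, 0, 0, 0, 0])

```text
time_s: 17.18
tool_pos: [0.4449, 0.4035, 0.4521]
tool_rot: [179.6, -0.2, 108.3]
force: [0.3, 1.1, -1.1]
grip_width: 0.0833
grasp_force: 0.0
```

Run:
```python
from h import *
go(.5575,.41,.24,180)
a=shot("scene","a.png")["image"][230:400,220:400,::-1]; cv2.imwrite("pics/s7.png",cv2.resize(a,None,fx=3,fy=3,interpolation=cv2.INTER_CUBIC))
```

```text
go [-29.3 108.9  48.1] turn -71.7 now [0.4449 0.4035 0.4521] [179.6  -0.2 108.3] j [  5.  22. -64.  85.  20.  85. -41.]
```

View pics/s7.png

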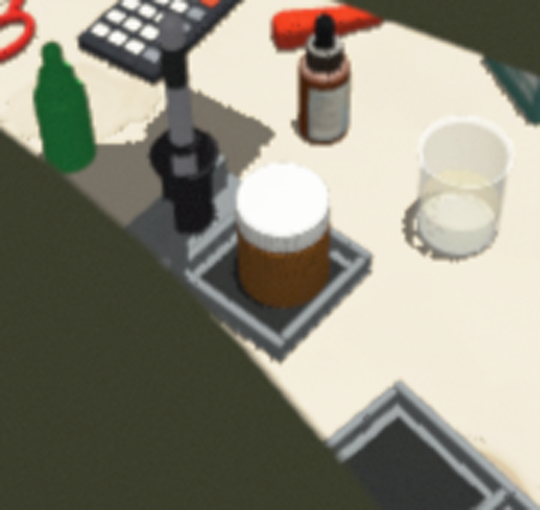

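The rod stands in the tube at (180,120), and the jar sits in its pocket at (285,235). Next is the dropper bottle, with the gripper turned so it keeps clear of the rod.

Request:
step_arm(steps=[1, -10, 36, 0, 0, 1, -10, 36, 0, 0, 1, -9, 37, 0, 0, 1, 0, 0, 0, -10.3, 1, 0, 0, 0, -10.3, 1, 0, 0, 0, -10.3, 1, 0, 0, 0, -10.3, 1, 0, 0, 0, -10.3, 1, 0, 0, 0, -10.3, 1, 0, 0, 0, -9.9, 1, 0, 0, 0, 0])

```text
time_s: 18.6
tool_pos: [0.5577, 0.4088, 0.4458]
tool_rot: [-179.9, -0.1, 180.0]
force: [0.8, 0.9, 0.6]
grip_width: 0.0873
grasp_force: 0.0
```

Run:
```python
from h import *
go(.558,.41,.056,180)
c=shot("wrist","w8.png"); print(proj(c,(.558,.41,.1)),proj(c,(.558,.41,.0)))
h=cv2.cvtColor(c["image"],cv2.COLOR_RGB2HSV); m=cv2.inRange(h,(0,90,40),(15,200,150))
for k in cv2.findContours(m,cv2.RETR_EXTERNAL,cv2.CHAIN_APPROX_NONE)[0]:
    if cv2.contourArea(k)>100: print(cv2.boundingRect(k),cv2.contourArea(k))
t=env.read_camera("top");
```

```text
go [ -0.3   1.2 225.8] turn -0.0 now [0.5577 0.4088 0.4458] [-1.799e+02 -1.000e-01  1.800e+02] j [  3.  40. -72.  71.  38.  94.  29.]
[329.31588853 223.08971613] [329.12367127 203.43083203]
(368, 221, 36, 57) 131.0
(313, 191, 31, 29) 148.5
(269, 100, 13, 41) 143.5
(0, 16, 640, 23) 12845.5
```

Request:
step_arm(steps=[1, 0, 0, 40, 0, 1, 0, 0, 40, 0, 1, 0, 0, 40, 0, 1, 0, 0, 0, 0], grip_force=20)

```text
time_s: 19.2
tool_pos: [0.5573, 0.4077, 0.3241]
tool_rot: [-179.7, -0.3, 179.9]
force: [0.8, -0.3, -0.5]
grip_width: 0.0868
grasp_force: 0.0
```

Run:
```python
from h import *
go(.558,.41,.056,180)
```

```text
go [ -0.7   2.3 104.1] turn -0.1 now [0.5573 0.4077 0.3241] [-179.7   -0.3  179.9] j [  5.  44. -69.  81.  41.  83.  27.]
```

Request:
step_arm(steps=[1, 0, 2, 35, 0, 1, 0, 0, 35, 0, 1, 0, 0, 34, 0, 0, 0, 0, 0, 0, 0, 0, 0, 0, 0, 0, 0, 0, 0, 0, 0, 0, 0, 0, 0, 0, 0, 0, 0, 0, 0, 0, 0, 0, 0, 0, 0, 0, 0, 0, 0, 0, 0, 0, 0, 0, 0, 0, 0, 0])

```text
time_s: 20.7
tool_pos: [0.5576, 0.4109, 0.2237]
tool_rot: [-180.0, 0.0, -180.0]
force: [0.5, -0.4, 0.9]
grip_width: 0.032
grasp_force: 20.0
```

Request:
step_arm(steps=[0, 0, 0, -35, 0, 0, 0, 0, -40, 0, 0, 0, 0, -35, 0, 0, 16, -38, 0, 0, 0, 16, -38, 0, 0, 0, 16, -38, 0, 0, 0, 16, -38, 0, 0, 0, 16, -38, 0, 0, 0, 16, -38, 0, 0, 0, 16, -38, 0, 0, 0, 13, -35, 0, 0, 0, 0, 0, 0, 0])

```text
time_s: 22.2
tool_pos: [0.432, 0.1073, 0.3336]
tool_rot: [-179.3, 0.2, 179.6]
force: [0.4, 1.1, -1.0]
grip_width: 0.0321
grasp_force: 19.9
```

Request:
step_arm(steps=[0, 0, 0, 0, 10, 0, 0, 0, 0, 10, 0, 0, 0, 0, 10, 0, 0, 0, 0, 10, 0, 0, 0, 0, 10, 0, 0, 0, 0, 10, 0, 0, 0, 0, 10, 0, 0, 0, 0, 10, 0, 0, 0, 0, 6.4, 0, 0, 0, 0, 0])

```text
time_s: 23.45
tool_pos: [0.4327, 0.1111, 0.3336]
tool_rot: [-180.0, -0.1, 93.8]
force: [-0.4, -0.2, -0.6]
grip_width: 0.032
grasp_force: 19.9
```

Run:
```python
from h import *
go(.4325,.110,.0637,93.6); print(env.get_obs()["grip_width"])
c=shot("wrist","pics/w9.png")
a=np.radians(3.6); R=np.array([[np.cos(a),-np.sin(a)],[np.sin(a),np.cos(a)]])
for n,o in(("P+",(.4285,.1875)),("P-",(.4325,.11))):
    print(n,[tuple(proj(c,(*(np.array(o)+R@np.array(q)*.036),.018)).round()) for q in((1,1),(1,-1),(-1,-1),(-1,1))])
```

```text
go [ -1.   -0.3 105.9] turn 0.2 now [0.4327 0.1111 0.3336] [-1.80e+02 -1.00e-01  9.38e+01] j [ 67.  -8. -79. 114.  -8.  68.  -5.]
0.03199208603721733
P+ [(np.float64(376.0), np.float64(88.0)), (np.float64(372.0), np.float64(184.0)), (np.float64(284.0), np.float64(183.0)), (np.float64(281.0), np.float64(88.0))]
P- [(np.float64(371.0), np.float64(191.0)), (np.float64(368.0), np.float64(273.0)), (np.float64(286.0), np.float64(272.0)), (np.float64(283.0), np.float64(190.0))]
```

View pics/w9.png

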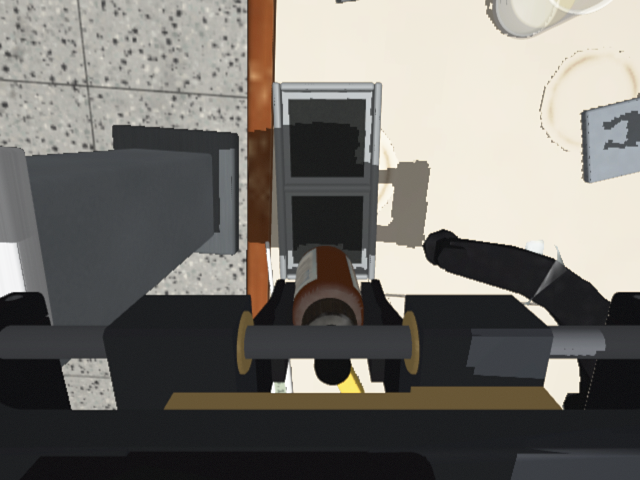

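The pocket rims are at about (281–376, 90–183) and (284–371, 190–275), as predicted, and the bottle hangs at column 328 over the near pocket. Joint 3 is near its limit, so I'll descend a little and check it.

Request:
step_arm(steps=[0, 0, 0, 15, 0, 0, 0, 0, 15, 0, 0, 0, 0, 0, 0])

```text
time_s: 23.88
tool_pos: [0.4322, 0.1104, 0.3029]
tool_rot: [-179.8, -0.2, 93.8]
force: [-0.5, 0.5, -1.0]
grip_width: 0.0317
grasp_force: 19.9
```

Run:
```python
from h import *
go(.4325,.110,.0637,93.6); print(env.get_obs()["qpos"])
```

```text
go [-0.4  0.3 75.2] turn 0.2 now [0.4322 0.1104 0.3029] [-179.8   -0.2   93.8] j [ 62.   1. -78. 116.   1.  64. -13.]
[ 61.93046985   0.98930583 -78.49631614 116.15288666   0.84605748
  63.77189795 -13.10727184]
```

Descending eases joint 3, so I'll continue down and release.

Request:
step_arm(steps=[0, 0, 0, 25, 0, 0, 0, 0, 25, 0, 0, 0, 0, 15, 0, 0, 0, 0, 9, 0, 0, 0, 0, 0, 0, 1, 0, 0, 0, 0, 1, 0, 0, 0, 0, 1, 0, 0, 0, 0, 1, 0, 0, 0, 0])

```text
time_s: 25.0
tool_pos: [0.4328, 0.1098, 0.2299]
tool_rot: [180.0, 0.0, 93.6]
force: [0.0, -0.1, -0.5]
grip_width: 0.064
grasp_force: 0.0
```

Run:
```python
from h import *
go(.569,.298,.2,103)
```

```text
go [ 179.2  147.8 -134.1] turn -9.4 now [0.4328 0.1098 0.2299] [180.    0.   93.6] j [ 51.  14. -73. 120.  17.  56. -27.]
```

Request:
step_arm(steps=[1, 0, 0, -25, 0, 1, 0, 0, -30, 0, 1, 0, 0, -25, 0, 1, 30, 25, -10, 0, 1, 30, 25, -11, 0, 1, 30, 25, -11, 0, 1, 30, 25, -11, 0, 1, 30, 24, -11, 0, 1, 29, 24, 0, 0, 1, 0, 0, 0, -9.4, 1, 0, 0, 0, 0])

```text
time_s: 26.38
tool_pos: [0.5691, 0.2983, 0.3631]
tool_rot: [-179.9, -0.0, 103.0]
force: [0.8, 0.6, 0.6]
grip_width: 0.087
grasp_force: 0.0
```

Run:
```python
from h import *
go(.569,.298,.048,103)
c=shot("wrist","w10.png"); t=shot("top","t10.png")
print(proj(c,(.569,.298,.071)),proj(c,(.569,.298,0)))
cv2.imwrite("pics/both.png",np.hstack([cv2.resize(c["image"][120:320,220:440,::-1],(396,360)),cv2.resize(t["image"][180:325,310:510,::-1],(400,360))]))
```

```text
go [-3.000e-01 -1.000e-01  1.511e+02] turn -0.0 now [0.5691 0.2983 0.3631] [-179.9   -0.   103. ] j [ 16.  33. -65.  86.  30.  80. -38.]
[327.35350146 239.05559771] [327.48994244 218.68144799]
```

View pics/both.png

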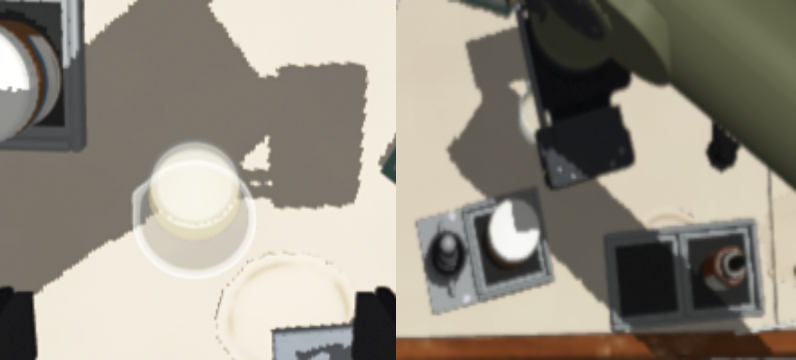

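The beaker rim is centred at image (328,241) against (327,239) predicted. The dropper stands in its pocket, and the rod and jar are still in place. I'll go down on the beaker.

Request:
step_arm(steps=[1, 0, 0, 40, 0, 1, 0, 0, 40, 0, 1, 0, 0, 40, 0, 1, 0, 0, 31, 0, 0, 0, 0, 0, 0, 0, 0, 0, 0, 0, 0, 0, 0, 0, 0, 0, 0, 0, 0, 0, 0, 0, 0, 0, 0, 0, 0, 0, 0, 0])

```text
time_s: 27.72
tool_pos: [0.5693, 0.2983, 0.2139]
tool_rot: [179.9, -0.0, 103.0]
force: [-1.5, -0.7, 6.6]
grip_width: 0.0534
grasp_force: 19.9
```

Request:
step_arm(steps=[0, 0, 0, -25, 0, 0, 0, 0, -30, 0, 0, 0, 0, -30, 0, 0, 0, 0, 0, 9.4, 0, 0, 0, 0, 0])

```text
time_s: 28.35
tool_pos: [0.5691, 0.2981, 0.2992]
tool_rot: [179.9, 0.0, 93.7]
force: [0.1, 0.1, -0.3]
grip_width: 0.0531
grasp_force: 20.0
```

Run:
```python
from h import *
go(.4285,.1875,.052,93.6)
```

```text
go [-101.2 -147.5   83.2] turn 0.1 now [0.5691 0.2981 0.2992] [179.9   0.   93.7] j [ 14.  35. -61.  90.  31.  74. -48.]
```

Request:
step_arm(steps=[0, -20, -29, 0, 0, 0, -20, -30, 0, 0, 0, -20, -30, 0, 0, 0, -20, -29, 0, 0, 0, -21, -29, 0, 0, 0, 0, 0, 0, 0, 0, 0, 0, 0, 0])

```text
time_s: 29.22
tool_pos: [0.4293, 0.1879, 0.2982]
tool_rot: [179.9, 0.0, 93.7]
force: [0.4, 0.5, -0.4]
grip_width: 0.0533
grasp_force: 20.0
```

Run:
```python
from h import *
go(.4285,.1875,.0539,93.6)
```

```text
go [-0.3 -0.8 80.3] turn 0.1 now [0.4293 0.1879 0.2982] [179.9   0.   93.7] j [ 46.  10. -77. 114.  11.  64. -32.]
```

Request:
step_arm(steps=[0, 0, 0, 25, 0, 0, 0, 0, 25, 0, 0, 0, 0, 20, 0, 0, 0, 0, 9, 0, 0, 0, 0, 0, 0, 1, 0, 0, 0, 0, 1, 0, 0, 0, 0, 1, 0, 0, 0, 0, 1, 0, 0, 0, 0])

```text
time_s: 30.35
tool_pos: [0.4289, 0.1876, 0.2189]
tool_rot: [180.0, 0.0, 93.6]
force: [-0.5, 0.1, -0.2]
grip_width: 0.0832
grasp_force: 0.0
```

Request:
step_arm(steps=[1, 0, 0, -20, 0, 1, 0, 0, -30, 0, 1, 0, 0, -30, 0, 1, 20, 30, -10, 0, 1, 20, 35, -15, 0, 1, 20, 35, -15, 0, 1, 10, 35, -10, 0, 1, 0, 0, 0, 0, 1, 0, 0, 0, 0])

```text
time_s: 31.48
tool_pos: [0.5583, 0.2662, 0.3482]
tool_rot: [-179.9, 0.0, 93.7]
force: [-1.0, -0.4, 0.5]
grip_width: 0.0872
grasp_force: 0.0
```

Run:
```python
from h import *
o=env.get_obs(); print(o["time_s"],o["tool_pos"],o["qpos"].round(0))
s=env.read_camera("scene"); t=env.read_camera("top"); cv2.imwrite("s_end.png",s["image"][:,:,::-1]); cv2.imwrite("t_end.png",t["image"][:,:,::-1])
def cen(c,box,f):
    u0,v0,u1,v1=box; m=np.uint8(f(cv2.cvtColor(c["image"][v0:v1,u0:u1],cv2.COLOR_RGB2HSV).astype(int)))*255
    k=cv2.findContours(m,cv2.RETR_EXTERNAL,cv2.CHAIN_APPROX_NONE)[0]; k=[q for q in k if cv2.contourArea(q)>25]
    return [(np.round(np.array(cv2.boundingRect(q))+[u0,v0,0,0]).tolist(),cv2.contourArea(q)) for q in k]
def pred(n,X,h): print(n,"base/top scene",proj(s,(*X,.004)).round(),proj(s,(*X,h)).round(),"top",proj(t,(*X,.004)).round(),proj(t,(*X,h)).round())
pred("beaker",(.4285,.1875),.075); pred("dropper",(.4325,.11),.106); pred("jar",(.461,.336),.074); pred("rod",(.446,.402),.171)
print("brown scene",cen(s,(250,220,480,470),lambda h:(h[...,0]<18)&(h[...,1]>110)&(h[...,2]>40)))
print("brown top",cen(t,(310,220,510,318),lambda h:(h[...,0]<18)&(h[...,1]>110)&(h[...,2]>40)))
print("white top",cen(t,(310,240,510,318),lambda h:(h[...,1]<25)&(h[...,2]>190)))
print("pale scene in plain",cen(s,(310,330,440,470),lambda h:(h[...,1]>20)&(h[...,2]>150)))
```

```text
31.475 [0.55833662 0.26619193 0.34815696] [ 20.  30. -64.  90.  27.  77. -44.]
beaker base/top scene [353. 393.] [355. 369.] top [435. 292.] [441. 289.]
dropper base/top scene [391. 431.] [399. 397.] top [471. 289.] [482. 285.]
jar base/top scene [311. 320.] [310. 295.] top [365. 278.] [367. 274.]
rod base/top scene [283. 301.] [276. 234.] top [335. 285.] [335. 278.]
brown scene [([250, 319, 95, 125], 3644.5), ([299, 307, 31, 26], 494.5), ([311, 232, 21, 14], 167.5)]
brown top [([310, 313, 200, 5], 364.0)]
white top [([357, 261, 23, 23], 388.0)]
pale scene in plain [([387, 410, 21, 14], 41.5), ([339, 371, 31, 30], 669.5), ([310, 341, 19, 77], 786.0), ([377, 330, 63, 93], 4440.0)]
```

All four items are where they should be, upright and released. The scene image puts the jar body at (314,320), the beaker contents at (354,386) and the dropper at (397,417), all matching the predictions. I'm handing the job in.

```bash
python3 -c "
from cell import env
print(env.sign_off())"
```

```text
the job is handed in; nothing more can be done
None
```

Both kits are made up and handed in at about 31.5 s: the jar and then the rod (pulled forward out of its clip) in the tube carrier, the dropper bottle and the beaker in the plain carrier, all upright and released in the last images; sign-off returned no verdict.

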